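# Feed a failed print through the recycler's sprung flap

## Task

Feed the failed print, the small square spacer lying between the rails on the recycler's ledge, into the hopper: with one finger push the sprung flap open and hold it, and with the other finger push the spacer along the ledge through the open flap until it drops in; then let the flap shut. Do not lift or pinch the spacer and do not shove the flap open with it; leave the bracket on the ledge and everything on the bench where they are.

Things in the scene. Friction and masses are not known exactly. Their poses are not given: they have to be found in the camera images.
- recycler: Filament recycler, a grey machine fixed to the bench, 415 mm long (x) by 215 mm wide (y). Origin: at bench height under the middle of the shut flap's line. x points from the loading ledge through the flap into the hopper, y left, z up; the lengths below are in this frame. Ledge: flat, top at z = 60 mm, x -175 to 0, y -115 to 100, ending at x = 0 with a sheer drop into the hopper.
- lane_end (a point): Where the spacer's lane meets the flap: on the ledge's edge at x = 0, y = -30, z = 60 mm of the recycler. The lane is 46 mm wide, along x, between two guide rails 10 mm high and 6 mm thick whose middles lie at y = -56 and y = -4 mm, x from -159 to -4 mm. Left of the rails the ledge is bare up to the flap.
- hopper (a point): Middle of the hopper's floor, at x = 80, y = -8, z = 8 mm of the recycler. The hopper is open on top; inside x 0 to 160, y -110 to 95 mm; side and back walls up to z = 75 mm; behind it a motor housing, x 165 to 240 mm, up to z = 95 mm.
- hinge (a point): Top of the flap's hinge post (12 mm thick), at x = 0, y = 78, z = 112 mm of the recycler; the hinge axis is upright at y = 75 mm. A latch post stands at the flap's other end, y = -62 to -70 mm, up to z = 105 mm. Fixed guard panels of that height close the rest of the ledge's end outside the posts.
- flap (a joint): Sprung flap's angle in rad: 0 shut across the ledge's end, growing as it swings away from the ledge over the hopper, up to 1.6. Upright aluminium plate 132 mm wide, 42 mm high (z 63 to 105 mm), 5 mm thick, hinged at its left end. It opens only into the hopper; a light spring (0.025 N m when shut, 0.08 N m at 1.1 rad), damped, shuts it within about 2 s when let go.
- flap_edge (a point): Middle of the flap's free upright edge (moves with the flap); shut, at x = 0, y = -60, z = 84 mm of the recycler.
- spacer: The failed print: a white plastic motor spacer, a square block 40 x 40 mm, 26 mm high, about 40 g, with a round dark bore drawn in its top. Origin at its centre, z up. It starts lying on the ledge between the guide rails, square to them within a few degrees, its centre 55 to 95 mm before the flap.
- bracket: A good print that stays where it is: a white L-shaped bracket, 34 x 30 mm, 30 mm high, standing on the ledge to the right of the guide rails. Origin: centre of its underside.
- spool: Small spool lying flat on the bench left of the recycler, 100 mm across, 36 mm high, to be left alone. Origin: centre of its underside.
- bottle: Small clear bottle standing on the bench right of the ledge, 36 mm across, 75 mm high, to be left alone. Origin: centre of its underside.
- jar: Small glass jar standing on the bench right of the hopper, 44 mm across, 50 mm high, to be left alone. Origin: centre of its underside.
- scraper: Scraper with a plastic handle lying on the bench at the right, 135 mm long, 34 mm wide, 12 mm high, to be left alone. Origin: at bench height near its middle.
- pliers: Pliers lying on the bench at the left, 125 mm long, 64 mm wide, 12 mm high, to be left alone. Origin: at bench height, at the pivot.
- box: Small cardboard box on the bench left of the hopper, 70 x 50 mm, 35 mm high, to be left alone. Origin: centre of its underside.
Mind the look-alikes: they are no part of the job. What is shaped like the spacer but blue, brown or red is not meant.

How it is judged:
On the way, in this order (a step that is already met when the one before it is completed fails the run):
1. a finger holds the flap well open while the spacer is still on the ledge (value of joint flap above 0.45 rad and contact force between the fingers and flap above 0.1 N and x of spacer in the frame of recycler below 0.003 m and z of spacer in the frame of recycler above 0.065 m), for 0.1 s.
2. the spacer has passed the flap line while a finger still holds the flap open (x of spacer in the frame of recycler above 0.01 m and value of joint flap above 0.45 rad and contact force between the fingers and flap above 0.1 N), for 0.05 s.
At the end, for the whole second after the job is handed in: The spacer lies at rest inside the hopper (its centre below 50 mm above the bench, within the hopper's walls) and the flap is shut again (under 0.1 rad) (x of spacer in the frame of recycler between 0.01 and 0.16 m and y of spacer in the frame of recycler between -0.11 and 0.095 m and z of spacer in the frame of recycler below 0.05 m and linear speed of spacer below 0.03 m/s and value of joint flap below 0.1 rad); the robot touches nothing.
It fails at once if the spacer is lifted more than 20 mm off the ledge (z of spacer in the frame of recycler above 0.093 m).
It fails at once if the spacer is shoved against the flap (over 2 N) (contact force between spacer and flap above 2 N).
It fails at once if the bracket is moved more than 15 mm (distance of bracket from where it was at the start of the episode above 0.015 m).
It fails at once if something on the bench is moved more than 30 mm (distance of any of spool, bottle, jar, scraper, pliers, box from where it was at the start of the episode above 0.03 m).
It also fails if it takes over 38 s, if anything falls off the work surface, if the arm or the gripper's body presses on something with over 40 N, if the wrist force passes 120 N, or if a joint passes its speed limit or range.

## Robot

A 6-joint arm with a two-finger parallel gripper is mounted at the origin on the work surface. World frame = base frame: x ahead of the robot, y to its left, z up, the work surface at z = 0. Lengths are in m, angles in rad, forces in N, time in s.
With the tool pointing down it reaches from about 0.3 to 0.75 m from the base axis. Payload 8.5 kg.
Tool frame: the origin (TCP) lies midway between the tips of the shut fingers; the grasp point (between the pads) lies 19 mm behind it; z points along the fingers, y is the direction in which the jaws open and shut (so a half turn about z gives the same grasp; the last joint's range is limited). The gripper opens to 85 mm and grips with 20 to 120 N. Pads are 22 mm wide; open, the fingers measure 114 mm over their backs; the gripper's body (76 mm by 85 mm) begins 54 mm behind the grasp point. The pads swing forward as they close: fully open they stand 13 mm farther back than shut.
Start: joints at [0.997, 0.381, 1.297, -0, 1.464, -0.215], TCP at [0.193, 0.515, 0.2] pointing down, gripper open.
Joint ranges: [-3.11, 3.11], [-0.89, 2.33], [0.22, 2.48], [-1.42, 4.56], [0.17, 2.85], [-2.88, 2.88]. Speed limits (rad/s): [2.39, 2.39, 3.14, 3.14, 3.14, 3.14].

## Interface

Orientations are given as a unit quaternion [w, x, y, z].
In Python, from rig import monitor, eyes, workorder gives the robot as it stands.
- The arm moves only by the tool jog_arm, never from a script. Its argument "moves" is a list of rows, each a list of 3 entries, a list of its own where there are three numbers: the shift along the tool's x, y, z in units of 40 mm (1.0 is 40 mm), then the turn about the tool's z in units of 6 degrees (1.0 is 6 degrees), then the opening, from 0 (shut) to 1 (fully open). A call has 1 to 12 rows; each row is the pose to reach, as a shift and turn from the pose commanded when the call began, along the tool's axes at that moment; what a row does not reach only later rows make up. A row lasts 1/8 s, in which the tool goes at most 62.5 mm and 10.7 degrees, less where a joint would pass 70% of its speed; a pose out of reach is approached as far as the arm can. A call with a gripper value outside its range is refused whole. The fingers move at their own pace and stop on an object; "squeeze" is the grip in N (left out, the last holds). Time passes only in rows, so rows that repeat a pose let the fingers close. It gives the time, the measured TCP pose, the force and the opening at its end, in the units of the state.
- monitor.observe(): the state, without advancing time (a new reading comes with each control period).
- eyes.grab_frame(name): name is "scene" or "top"; returns a dict with "img" (384x512x3 uint8, red, green, blue), "intrinsics" (3x3 intrinsics, pixels), "T" (4x4, takes a point from camera to world coordinates). Camera axes: x right, y down, z forward; pixel columns grow to the right and rows downward; lengths in m; the calibration is good to about 2 mm. A picture is of the moment at which its call begins. There is no depth.
- workorder.finish_job(): hands the job in, once; it reports no verdict.
The state is a dict: "time": time; "qpos": joint angles; "joint_vel": joint speeds; "tau": joint torques, N m; "ee_pos": TCP position; "tcp_rot": TCP orientation; "wrist_force": force on the tool from outside, world axes, zero at the start; "torque": the same for the moment, N m; "opening": opening from 0.0 (shut) to 1.0 (fully open).
Only numpy, scipy, OpenCV 4.12 (cv2) and the standard library are available. Lean on these libraries where they do the work, as an engineer would, in place of code of your own. Each camera call takes 0.05 s, during which the arm holds its last target. There are 200 camera calls.

## Working session

There is one attempt and no reset: what is moved stays moved. The work goes in short steps, Python scripts to look and compute and a tool call to move; the robot and the scene stay as the last step left them, time stands still between calls to the robot, and variables do not carry over. Pictures are saved under pics/ and viewed, about 8 in all and at most 12, crops included, and the job is handed in when it is done.

Besides the shell and the picture viewer there is one more tool, called after ">>>" as a command line: name --argument value ..., lists and objects as JSON in quotes. jog_arm: Moves the arm, as the interface text tells. Its arguments: {"type":"object","properties":{"moves":{"type":"array"},"squeeze":{"type":"number"}},"required":["moves"]}

```bash
mkdir -p pics; python3 - <<'E'
from rig import monitor, eyes
import cv2,pickle
s=monitor.observe();print({k:s[k] for k in('time','ee_pos','tcp_rot','opening')})
d={n:eyes.grab_frame(n) for n in('scene','top')}
pickle.dump(d,open('f0.pkl','wb'))
for n in d:
  cv2.imwrite(f'pics/{n}0.png',cv2.resize(d[n]['img'][:,:,::-1],(800,600),interpolation=cv2.INTER_CUBIC));print(d[n]['intrinsics'],d[n]['T'])
E
```

```text
{'time': 0.0, 'ee_pos': array([0.1929324 , 0.51467163, 0.19898367]), 'tcp_rot': array([-2.95203994e-04,  1.78448541e-01,  9.83948951e-01, -7.02304260e-04]), 'opening': 0.9980178459746001}
[[411.87703992   0.         252.94735027]
 [  0.         411.87703992 196.79939106]
 [  0.           0.           1.        ]] [[-0.74273254  0.56794185 -0.35466945  1.02596172]
 [ 0.66949085  0.63892326 -0.3788919   0.53639394]
 [ 0.01141799 -0.5188633  -0.85478097  1.21770954]
 [ 0.          0.          0.          1.        ]]
[[442.3223039    0.         256.78880451]
 [  0.         442.3223039  189.67969729]
 [  0.           0.           1.        ]] [[ 0.03929442 -0.97828608  0.20350011  0.29404898]
 [-0.99921091 -0.03964985  0.00233176  0.03942637]
 [ 0.00578762 -0.20343115 -0.97907215  1.34450851]
 [ 0.          0.          0.          1.        ]]
```

View pics/top0.png

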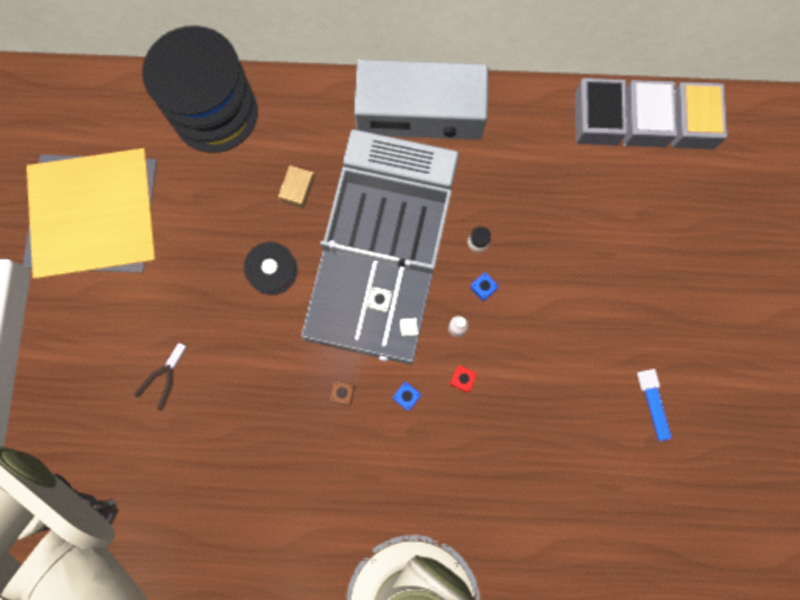

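View pics/scene0.png

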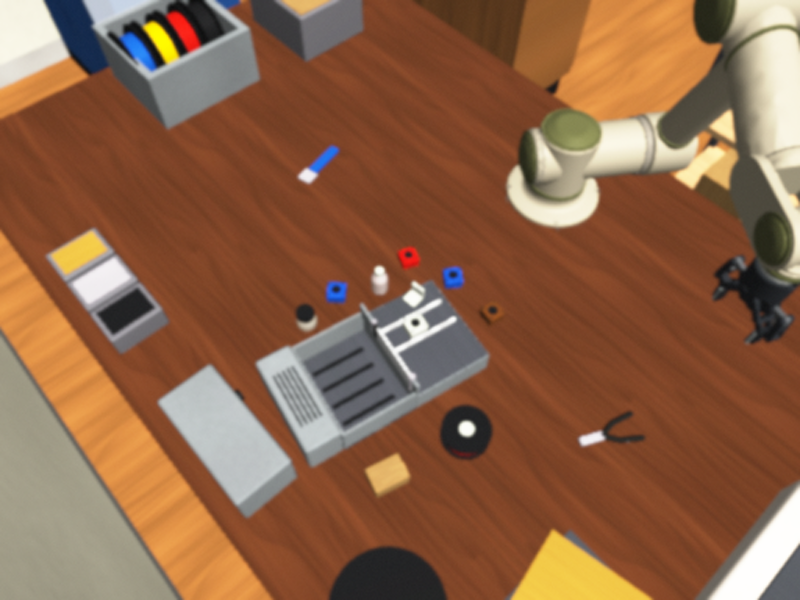

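The top view shows the white spacer at (379,299) between the rails. It could be confused with the white bracket at (409,326), the blue squares at (484,286) and (406,396), the red one at (463,379), the brown one at (342,393), or the white bottle cap at (458,325). I choose the white one with the dark bore between the rails, and check it in a close crop.

```bash
python3 - <<'E'
import cv2,pickle
d=pickle.load(open('f0.pkl','rb'))
im=d['top']['img'][:,:,::-1][145:240,190:310]
cv2.imwrite('pics/c1.png',cv2.resize(im,None,fx=6,fy=6,interpolation=cv2.INTER_CUBIC))
E
```

```text
(no output)
```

View pics/c1.png

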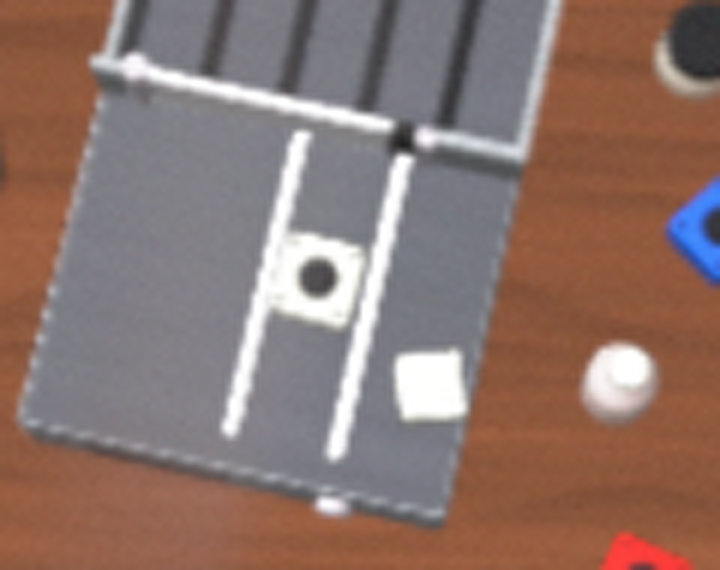

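The crop confirms the white square with the dark bore between the rails at crop (318,278). The rails end at (303,133), (231,436), (405,157) and (337,457). The hinge post is at (133,67), the latch post at (424,138), and the bracket at (430,385).

```bash
cat > h.py <<'E'
import numpy as np,pickle,cv2
from scipy.optimize import least_squares
def proj(P,d):
    P=np.atleast_2d(P);T=d['T'];c=(P-T[:3,3])@T[:3,:3];u=c@d['intrinsics'].T;return u[:,:2]/u[:,2:]
def ray(px,z,d):
    T=d['T'];r=T[:3,:3]@np.linalg.inv(d['intrinsics'])@[px[0],px[1],1];return T[:3,3]+r*(z-T[2,3])/r[2]
def w(p,P):
    c,s=np.cos(p[2]),np.sin(p[2]);P=np.atleast_2d(P);return np.c_[p[0]+c*P[:,0]-s*P[:,1],p[1]+s*P[:,0]+c*P[:,1],P[:,2]]
def inv(p,Q):
    c,s=np.cos(p[2]),np.sin(p[2]);x,y=Q[0]-p[0],Q[1]-p[1];return np.array([c*x+s*y,-s*x+c*y,Q[2]])
E
python3 - <<'E'
from h import *
d=pickle.load(open('f0.pkl','rb'))['top']
L=np.array([[-4,-4,70],[-159,-4,70],[-4,-56,70],[-159,-56,70],[0,78,112],[0,-66,105],[-175,100,60],[-175,-115,60]])/1e3
cr=lambda q:(np.array(q)+.5)/6-.5+[190,145]
px=cr([[303,133],[231,436],[405,157],[337,457],[133,67],[424,138],[25,422],[443,512]])
r=least_squares(lambda p:(proj(w(p,L),d)-px).ravel(),[.5,0,0],loss='soft_l1');p=r.x
print(p,r.fun.reshape(-1,2).round(2))
np.save('p.npy',p)
print('spacer',inv(p,ray(cr([318,278]),.086,d))*1e3, 'bracket',inv(p,ray(cr([430,385]),.09,d))*1e3)
for n,q,z in(('bottle',[632,365],.075),('jar',[705,40],.05)):print(n,inv(p,ray(cr(q),z,d))*1e3)
E
```

```text
[ 0.63150515  0.09865203 -0.17668174] [[-0.19 -0.11]
 [-0.03 -0.14]
 [-0.11 -0.45]
 [-0.23  0.18]
 [ 0.33 -0.05]
 [ 0.47 -0.85]
 [-1.34  0.39]
 [ 0.75  1.14]]
spacer [-77.28345199 -29.19383295  86.        ] bracket [-117.49350498  -93.3386673    90.        ]
bottle [ -84.35237913 -186.69011781   75.        ]
jar [  92.34196225 -191.27654762   50.        ]
```

>>> jog_arm --moves '[[[-1.0, -0.5, 0], 0.6, 1], [[-2.0, -1.0, 0], 1.2, 1], [[-3.0, -1.6, 0], 1.9, 1], [[-4.0, -2.1, 0], 2.5, 1], [[-5.0, -2.6, 0], 3.1, 1], [[-6.0, -3.1, 0.2], 3.8, 1], [[-7.0, -3.7, 0.4], 4.4, 1], [[-8.0, -4.2, 0.6], 5.0, 1], [[-9.0, -4.7, 0.8], 5.6, 1], [[-10.0, -5.2, 1.0], 6.3, 1], [[-11.0, -5.8, 1.2], 7.0, 1], [[-11.8, -6.2, 1.2], 7.5, 1]]'

```text
time: 1.6
ee_pos: [0.5485, 0.1154, 0.1506]
tcp_rot: [-0.001, 0.543, 0.84, -0.001]
wrist_force: [0.8, 0.2, 0.9]
opening: 0.999
```

>>> jog_arm --moves '[[[0, 0, 0.6], 0, 1], [[0, 0, 1.2], 0, 1], [[0, 0, 1.8], 0, 1], [[0, 0, 1.8], 0, 1]]'

```text
time: 2.1
ee_pos: [0.5469, 0.117, 0.0781]
tcp_rot: [-0.002, 0.541, 0.841, -0.001]
wrist_force: [0.1, -0.1, -0.1]
opening: 0.999
```

```bash
cat >> h.py <<'E'
def look(tag):
    from rig import monitor,eyes
    p=np.load('p.npy');s=monitor.observe();q=s['tcp_rot']
    from scipy.spatial.transform import Rotation as Ro
    R=Ro.from_quat([q[1],q[2],q[3],q[0]]).as_matrix()
    C=inv(p,s['ee_pos']);a=np.arctan2(R[1,1],R[0,1])-p[2]
    ux=np.array([np.sin(a),-np.cos(a)]);uy=np.array([np.cos(a),np.sin(a)])
    print('t',s['time'],'C mm',(C*1e3).round(1),'yaw',np.degrees(a).round(1),'F',s['wrist_force'])
    print('B corner',(C[:2]-.0425*uy+.011*ux)*1e3,'A corners',(C[:2]+.057*uy+.011*ux)*1e3,(C[:2]+.057*uy-.011*ux)*1e3)
    for nm,v in(('+x',[1,0,0]),('+y',[0,1,0])):
        v=np.array(v);W=w([0,0,p[2]],v)[0];print('10mm recycler',nm,'-> tool units',(R.T@W*.25).round(3))
    c=[]
    for n in('top','scene'):
        d=eyes.grab_frame(n);pickle.dump(d,open(f'{tag}_{n}.pkl','wb'))
        u,v=proj(w(p,[-.05,0,.07]),d)[0].astype(int)
        print(n,'crop origin',u-40,v-60)
        c.append(cv2.resize(d['img'][v-60:v+60,u-40:u+40,::-1],None,fx=5,fy=5,interpolation=cv2.INTER_CUBIC))
    cv2.imwrite(f'pics/{tag}.png',np.hstack(c))
E
python3 -c "
from h import *
look('a1')"
```

```text
t 2.1 C mm [-86.5   3.1  78.1] yaw 34.6 F [ 0.09656766 -0.07674842 -0.07554632]
B corner [-115.2752051   -30.02234733] A corners [-33.3342134   26.42164154] [-45.81429134  44.53924775]
10mm recycler +x -> tool units [-0.142  0.206 -0.001]
10mm recycler +y -> tool units [ 0.206  0.142 -0.   ]
top crop origin 195 121
scene crop origin 222 158
```

View pics/a1.png

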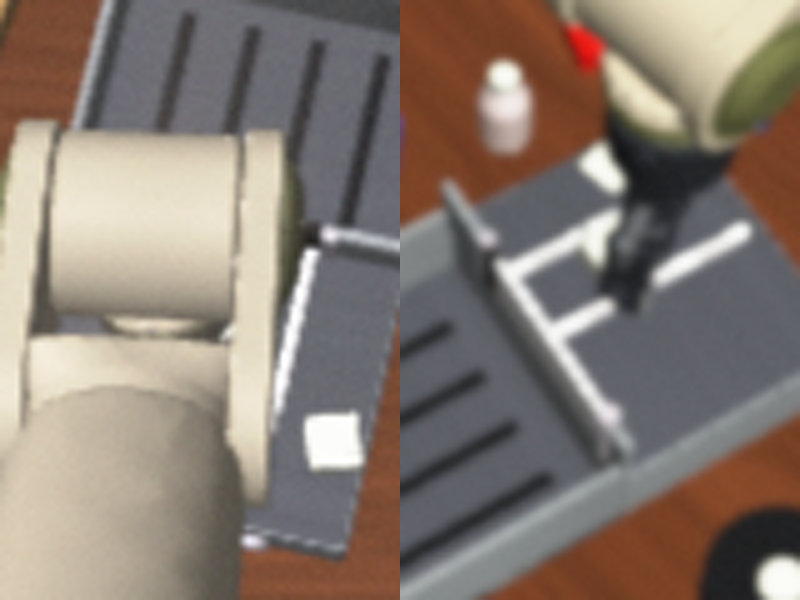

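The scene half shows the flap finger's tip at (632,310), left of the rails and before the flap. The spacer is partly hidden at (598,240). I check the tip height.

```bash
python3 -c "
from h import *
p=np.load('p.npy');d=pickle.load(open('a1_scene.pkl','rb'))
for r in (46,52,57):
  for z in (.078,.085,.091):
    for x in(-11,11):
      u=proj(w(p,[-.0865+r*.000823-x*.000568,.0031+r*.000568+x*.000823,z]),d)[0]; print(r,x,z,((u-[222,158])*5+[400,0]).round())
"
```

```text
46 -11 0.078 [609. 328.]
46 11 0.078 [641. 341.]
46 -11 0.085 [609. 323.]
46 11 0.085 [642. 335.]
46 -11 0.091 [609. 318.]
46 11 0.091 [642. 331.]
52 -11 0.078 [605. 336.]
52 11 0.078 [638. 348.]
52 -11 0.085 [605. 330.]
52 11 0.085 [638. 343.]
52 -11 0.091 [606. 326.]
52 11 0.091 [639. 339.]
57 -11 0.078 [602. 342.]
57 11 0.078 [635. 355.]
57 -11 0.085 [602. 337.]
57 11 0.085 [635. 350.]
57 -11 0.091 [602. 333.]
57 11 0.091 [635. 345.]
```

```bash
python3 - <<'E'
from h import *
p=np.load('p.npy');d=pickle.load(open('a1_scene.pkl','rb'))
L=np.array([[-4,-4,70],[-159,-4,70],[-4,-56,70],[0,78,112],[0,-66,105],[-175,100,60]])/1e3
print(((proj(w(p,L),d)-[222,158])*5+[400,0]).round())
u,v=222,158
cv2.imwrite('pics/a1z.png',cv2.resize(d['img'][180:230,240:310,::-1],None,fx=11,fy=11,interpolation=cv2.INTER_CUBIC))
E
```

```text
[[536. 333.]
 [740. 222.]
 [493. 271.]
 [603. 409.]
 [478. 235.]
 [852. 339.]]
```

View pics/a1z.png

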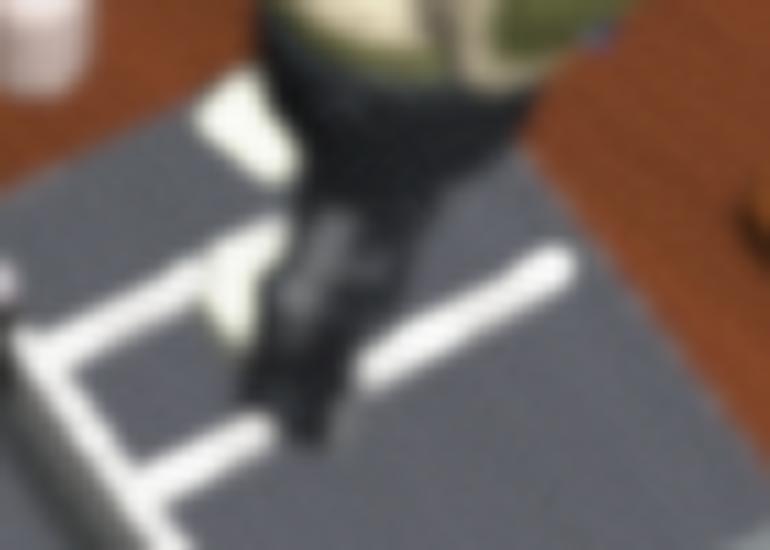

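>>> jog_arm --moves '[[[0, 0, 0.2], 0, 1], [[0, 0, 0.4], 0, 1], [[0, 0, 0.4], 0, 1]]'

```text
time: 2.58
ee_pos: [0.5476, 0.117, 0.063]
tcp_rot: [-0.001, 0.541, 0.841, -0.0]
wrist_force: [0.1, 0.4, -0.1]
opening: 1.002
```

>>> jog_arm --moves '[[[-0.1, 0.144, 0], 0, 1], [[-0.2, 0.288, 0], 0, 1], [[-0.3, 0.432, 0], 0, 1], [[-0.4, 0.577, 0], 0, 1], [[-0.5, 0.721, 0], 0, 1], [[-0.6, 0.865, 0], 0, 1], [[-0.7, 1.01, 0], 0, 1], [[-0.8, 1.154, 0], 0, 1], [[-0.9, 1.3, 0], 0, 1], [[-1.0, 1.44, 0], 0, 1], [[-1.0, 1.44, 0], 0, 1]]'

```text
time: 3.95
ee_pos: [0.6173, 0.1043, 0.0635]
tcp_rot: [0.0, 0.541, 0.841, -0.0]
wrist_force: [-0.0, -0.3, 0.1]
opening: 1.001
```

```bash
python3 -c "
from h import *
look('a2')"
```

```text
t 3.95 C mm [-14.9   3.1  63.5] yaw 34.6 F [-0.00441863 -0.33247609  0.05272979]
B corner [-43.70797123 -30.08770413] A corners [38.23594639 26.35203687] [25.75680768 44.47029001]
10mm recycler +x -> tool units [-0.142  0.206  0.   ]
10mm recycler +y -> tool units [ 0.206  0.142 -0.   ]
top crop origin 195 121
scene crop origin 222 158
```

View pics/a2.png

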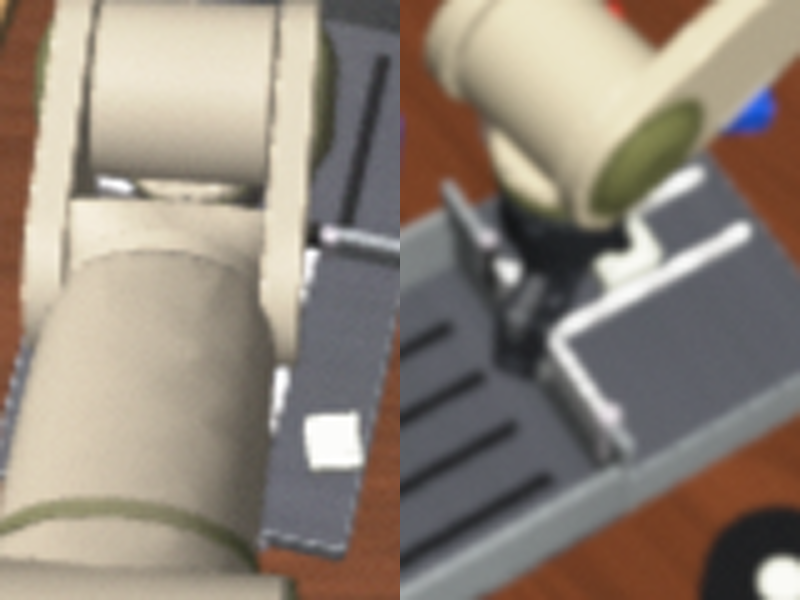

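```bash
python3 - <<'E'
from h import *
d=pickle.load(open('a2_scene.pkl','rb'))
cv2.imwrite('pics/a2z.png',cv2.resize(d['img'][180:245,225:305,::-1],None,fx=9,fy=9,interpolation=cv2.INTER_CUBIC))
p=np.load('p.npy')
for th in(0,.4,.7,.9):
  f=[[.132*np.sin(th),.075-.132*np.cos(th),z] for z in(.063,.105)]
  print(th,((proj(w(p,f),d)+[1.6,1.2]-[225,180])*9).round())
for x in(-97,-77,-57,-47,-24,-4):print(x,((proj(w(p,[x/1e3,-.03,.086]),d)+[1.6,1.2]-[225,180])*9).round())
E
```

```text
0 [[144. 314.]
 [142. 255.]]
0.4 [[ 33. 403.]
 [ 28. 346.]]
0.7 [[-21. 494.]
 [-28. 438.]]
0.9 [[-41. 561.]
 [-48. 507.]]
-97 [[417. 214.]]
-77 [[369. 239.]]
-57 [[321. 265.]]
-47 [[297. 278.]]
-24 [[242. 308.]]
-4 [[193. 334.]]
```

View pics/a2z.png

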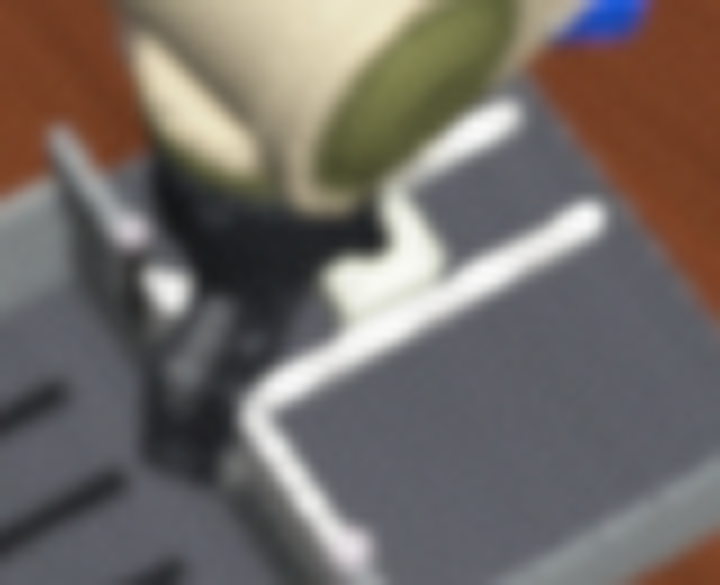

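```bash
python3 - <<'E'
from h import *
p=np.load('p.npy');d=pickle.load(open('a2_scene.pkl','rb'))
from rig import monitor
print(monitor.observe())
for nm,px,C in(('a1L',(264.5,218.6),-86.5),('a1R',(269,221),-86.5),('a2L',(225+150/9,180+455/9),-14.9),('a2R',(225+205/9,180+478/9),-14.9)):
  for z in(.075,.09,.105,.12):
    q=inv(p,ray(np.array(px)-[1.6,1.2],z,d))*1e3;v=q[:2]-[C,3.1];a=np.radians(34.6)
    print(nm,z,q[:2].round(),'tool x,y',(v@[-np.sin(a),np.cos(a)]).round(),(v@[np.cos(a),np.sin(a)]).round())
E
```

```text
{'time': 4.05, 'qpos': array([-2.12116474e-02,  6.29744052e-01,  1.27218310e+00,  4.29398100e-05,
        1.24001353e+00, -4.47803287e-01]), 'joint_vel': array([ 0.00103651, -0.00418706,  0.0051746 ,  0.00055971,  0.0002228 ,
        0.00050877]), 'tau': array([-1.36065893e-01, -5.46397233e+01, -2.06045204e+01, -4.38868112e-03,
       -5.69396958e-03, -1.32583766e-03]), 'ee_pos': array([0.61682841, 0.10445228, 0.0635185 ]), 'tcp_rot': array([-1.58897591e-04,  5.41406678e-01,  8.40760833e-01, -7.37855243e-05]), 'wrist_force': array([-0.04884856,  0.14754527, -0.71780349]), 'torque': array([-0.03947636,  0.01838931, -0.02266301]), 'opening': 1.0021476501201227}
a1L 0.075 [-53.  -1.] tool x,y -22.0 25.0
a1L 0.09 [-48.   6.] tool x,y -20.0 33.0
a1L 0.105 [-43.  12.] tool x,y -17.0 41.0
a1L 0.12 [-39.  19.] tool x,y -14.0 48.0
a1R 0.075 [-60.  14.] tool x,y -6.0 28.0
a1R 0.09 [-56.  20.] tool x,y -4.0 35.0
a1R 0.105 [-51.  27.] tool x,y -1.0 43.0
a1R 0.12 [-46.  33.] tool x,y 1.0 50.0
a2L 0.075 [30. -2.] tool x,y -30.0 34.0
a2L 0.09 [34.  4.] tool x,y -27.0 41.0
a2L 0.105 [37. 11.] tool x,y -23.0 47.0
a2L 0.12 [41. 17.] tool x,y -20.0 54.0
a2R 0.075 [18. 15.] tool x,y -9.0 34.0
a2R 0.09 [22. 21.] tool x,y -6.0 41.0
a2R 0.105 [26. 28.] tool x,y -3.0 48.0
a2R 0.12 [30. 34.] tool x,y 0.0 55.0
```

```bash
python3 - <<'E'
from h import *
D=pickle.load(open('f0.pkl','rb'))
for n in D:
  for z in(.213,.24,.26):
    for s in(-1,1):print(n,z,s,(proj([.193+s*.0176,.515+s*.0468,z],D[n])[0]*1.5625).round())
d=D['scene'];a=d['img'][145:230,450:512,::-1];d=D['top'];b=d['img'][295:380,30:92,::-1]
cv2.imwrite('pics/st.png',cv2.resize(np.hstack([a,b]),None,fx=6,fy=6,interpolation=cv2.INTER_CUBIC))
E
```

```text
scene 0.213 -1 [707. 305.]
scene 0.213 1 [741. 350.]
scene 0.24 -1 [713. 297.]
scene 0.24 1 [748. 342.]
scene 0.26 -1 [718. 291.]
scene 0.26 1 [754. 337.]
top 0.213 -1 [121. 506.]
top 0.213 1 [ 65. 481.]
top 0.24 -1 [114. 508.]
top 0.24 1 [ 56. 482.]
top 0.26 -1 [109. 509.]
top 0.26 1 [ 50. 482.]
```

View pics/st.png

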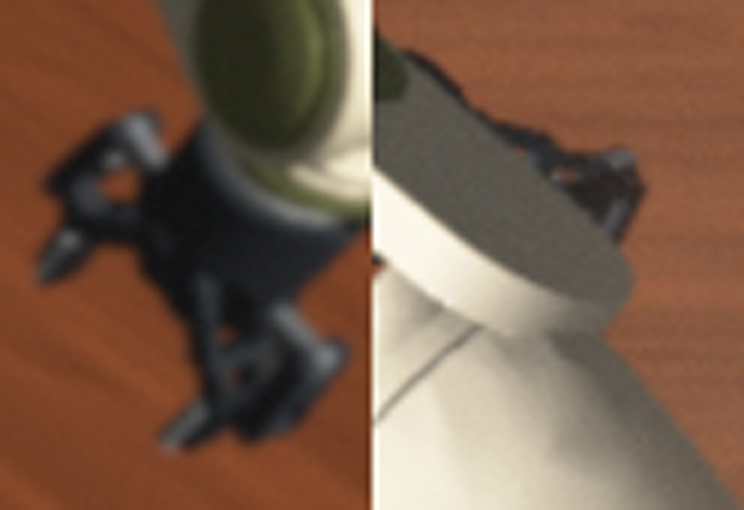

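The scene view of the start shows the open fingertips about 40 mm above the TCP height, not 13 mm. So the tips passed over both the flap and the spacer. I will back off and find the ledge by touch.

>>> jog_arm --moves '[[[0, 0, -0.2], 0, 1], [[0.2, -0.29, -0.2], 0, 1], [[0.4, -0.58, -0.2], 0, 1], [[0.6, -0.87, -0.2], 0, 1], [[0.8, -1.16, -0.2], 0, 1], [[1.0, -1.45, -0.2], 0, 1], [[1.14, -1.65, -0.2], 0, 1], [[1.14, -1.65, 0.1], 0, 1], [[1.14, -1.65, 0.3], 0, 1], [[1.14, -1.65, 0.5], 0, 1], [[1.14, -1.65, 0.5], 0, 1]]'

```text
time: 5.42
ee_pos: [0.5378, 0.1185, 0.0427]
tcp_rot: [-0.001, 0.541, 0.841, -0.0]
wrist_force: [0.5, -0.1, -0.6]
opening: 0.997
```

>>> jog_arm --moves '[[[0, 0, 0.1], 0, 1], [[0, 0, 0.2], 0, 1], [[0, 0, 0.2], 0, 1]]'

```text
time: 5.8
ee_pos: [0.5379, 0.1186, 0.0354]
tcp_rot: [-0.0, 0.541, 0.841, -0.0]
wrist_force: [-0.0, -0.3, 0.2]
opening: 1.001
```

```bash
python3 -c "
from h import *
look('a3')
p=np.load('p.npy');d=pickle.load(open('a3_scene.pkl','rb'))
cv2.imwrite('pics/a3z.png',cv2.resize(d['img'][175:230,240:320,::-1],None,fx=9,fy=9,interpolation=cv2.INTER_CUBIC))
C=np.array([-96,3.1]);a=np.radians(34.6)
for z in(60,70,80):
  for x in(-11,11):
    q=C+46*np.array([np.cos(a),np.sin(a)])+x*np.array([-np.sin(a),np.cos(a)])
    print(z,x,((proj(w(p,np.r_[q,z]/1e3),d)+[.8,.6]-[240,175])*9).round())
"
```

```text
t 5.8 C mm [-95.7   3.2  35.4] yaw 34.6 F [-0.00650233 -0.32295756  0.24710681]
B corner [-124.42527095  -29.97662218] A corners [-42.4870339   26.47136546] [-54.96799599  44.5883626 ]
10mm recycler +x -> tool units [-0.142  0.206 -0.   ]
10mm recycler +y -> tool units [ 0.206  0.142 -0.   ]
top crop origin 195 121
scene crop origin 222 158
60 -11 [[242. 454.]]
60 11 [[300. 476.]]
70 -11 [[243. 440.]]
70 11 [[301. 463.]]
80 -11 [[244. 427.]]
80 11 [[303. 450.]]
```

View pics/a3z.png

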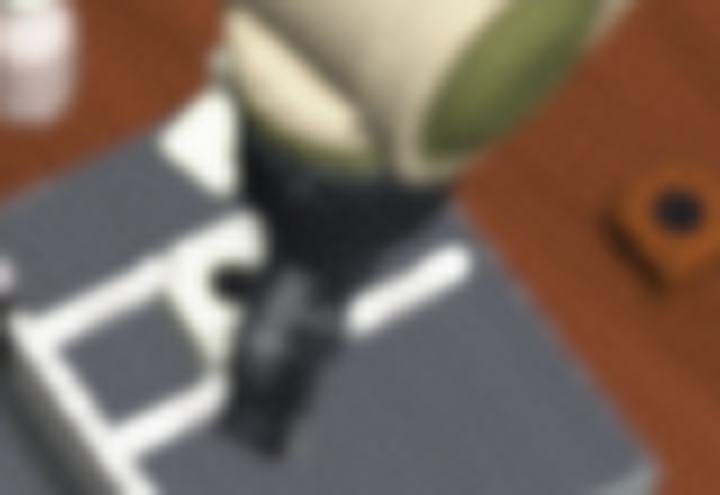

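The tip's lower edge spans (230,428) to (280,458), which is about 76 mm high and level with the spacer and flap. I lower it slightly and push.

>>> jog_arm --moves '[[[0, 0, 0.06], 0, 1], [[-0.1, 0.144, 0.06], 0, 1], [[-0.2, 0.288, 0.06], 0, 1], [[-0.3, 0.432, 0.06], 0, 1], [[-0.4, 0.577, 0.06], 0, 1], [[-0.5, 0.721, 0.06], 0, 1], [[-0.6, 0.865, 0.06], 0, 1], [[-0.7, 1.01, 0.06], 0, 1], [[-0.8, 1.154, 0.06], 0, 1], [[-0.9, 1.3, 0.06], 0, 1], [[-1.0, 1.44, 0.06], 0, 1], [[-1.0, 1.44, 0.06], 0, 1]]'

```text
time: 7.4
ee_pos: [0.6076, 0.1057, 0.0332]
tcp_rot: [0.0, 0.542, 0.841, 0.0]
wrist_force: [-1.1, -1.2, -0.4]
opening: 0.999
```

```bash
python3 -c "
from h import *
look('a4')
d=pickle.load(open('a4_scene.pkl','rb'))
cv2.imwrite('pics/a4z.png',cv2.resize(d['img'][180:245,215:305,::-1],None,fx=8,fy=8,interpolation=cv2.INTER_CUBIC))
p=np.load('p.npy')
for x in(-57,-47,-24,-4):print(x,((proj(w(p,[x/1e3,-.03,.086]),d)+[1.6,1.2]-[215,180])*8).round())
"
```

```text
t 7.4 C mm [-24.7   2.7  33.2] yaw 34.5 F [-1.12629098 -1.18487138 -0.36973092]
B corner [-53.50009547 -30.41936773] A corners [28.45740185 26.00065206] [15.9826236  44.12190775]
10mm recycler +x -> tool units [-0.142  0.206  0.   ]
10mm recycler +y -> tool units [ 0.206  0.142 -0.   ]
top crop origin 195 121
scene crop origin 222 158
-57 [[366. 235.]]
-47 [[344. 247.]]
-24 [[295. 274.]]
-4 [[251. 297.]]
```

View pics/a4z.png

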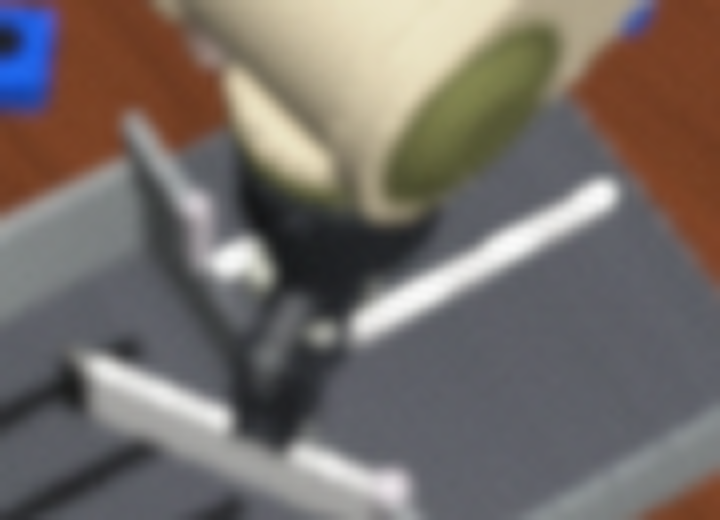

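The flap is well open, with its free edge at (80,365), and held by the finger. The spacer has moved along, and shows at (255,265) and (320,330). I keep pushing.

>>> jog_arm --moves '[[[-0.09, 0.13, 0], 0, 1], [[-0.18, 0.26, 0], 0, 1], [[-0.27, 0.39, 0], 0, 1], [[-0.36, 0.52, 0], 0, 1], [[-0.45, 0.65, 0], 0, 1], [[-0.54, 0.78, 0], 0, 1], [[-0.63, 0.91, 0], 0, 1], [[-0.72, 1.04, 0], 0, 1], [[-0.81, 1.17, 0], 0, 1], [[-0.9, 1.3, 0], 0, 1], [[-0.96, 1.4, 0], 0, 1], [[-0.96, 1.4, 0], 0, 1]]'

```text
time: 9.0
ee_pos: [0.6744, 0.0941, 0.0332]
tcp_rot: [0.0, 0.541, 0.841, 0.0]
wrist_force: [0.3, -1.9, -0.5]
opening: 1.007
```

```bash
python3 -c "
from h import *
look('a5')
d=pickle.load(open('a5_scene.pkl','rb'))
cv2.imwrite('pics/a5z.png',cv2.resize(d['img'][170:265,190:305,::-1],None,fx=6,fy=6,interpolation=cv2.INTER_CUBIC))
"
```

```text
t 9.0 C mm [43.   3.1 33.2] yaw 34.6 F [ 0.29717744 -1.90048152 -0.53039433]
B corner [ 14.21278719 -30.08794462] A corners [96.16176275 26.34445215] [83.68424789 44.46382363]
10mm recycler +x -> tool units [-0.142  0.206  0.   ]
10mm recycler +y -> tool units [0.206 0.142 0.   ]
top crop origin 195 121
scene crop origin 222 158
```

View pics/a5z.png

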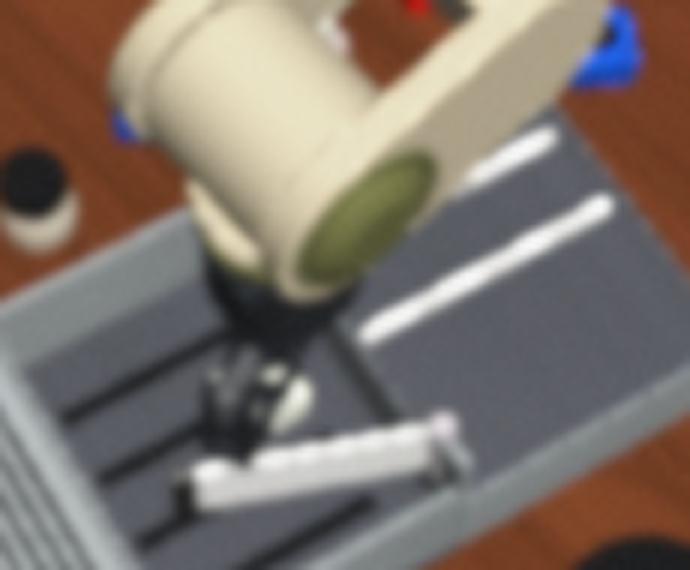

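```bash
python3 -c "
from h import *
p=np.load('p.npy');d=pickle.load(open('a5_scene.pkl','rb'))
for z in(.034,.05,.08,.1):print(z,(inv(p,ray(np.array([190+290/6-1.6,170+400/6-1.2]),z,d))*1e3).round())
"
```

```text
0.034 [40. -7. 34.]
0.05 [44. -1. 50.]
0.08 [51. 12. 80.]
0.1 [ 55.  21. 100.]
```

The spacer shows at (290,400). That matches it lying on the hopper floor at about x 40, y -7 mm, well below the fingertips. I lift straight up so the flap shuts.

>>> jog_arm --moves '[[[0, 0, -0.3], 0, 1], [[0, 0, -0.7], 0, 1], [[0, 0, -1.2], 0, 1], [[0, 0, -2.0], 0, 1], [[0, 0, -3.0], 0, 1], [[0, 0, -4.0], 0, 1], [[1.0, -1.5, -4.0], 0, 1], [[2.0, -3.0, -4.0], 0, 1], [[3.0, -4.4, -4.0], 0, 1], [[3.6, -5.2, -4.0], 0, 1], [[3.6, -5.2, -4.0], 0, 1]]'

```text
time: 10.48
ee_pos: [0.4215, 0.1402, 0.1949]
tcp_rot: [0.0, 0.541, 0.841, 0.001]
wrist_force: [1.0, 0.5, -0.1]
opening: 1.0
```

>>> jog_arm --moves '[[[0, 0, 0], 0, 1], [[0, 0, 0], 0, 1], [[0, 0, 0], 0, 1], [[0, 0, 0], 0, 1], [[0, 0, 0], 0, 1], [[0, 0, 0], 0, 1], [[0, 0, 0], 0, 1], [[0, 0, 0], 0, 1], [[0, 0, 0], 0, 1], [[0, 0, 0], 0, 1], [[0, 0, 0], 0, 1], [[0, 0, 0], 0, 1]]'

```text
time: 11.98
ee_pos: [0.4249, 0.1393, 0.1932]
tcp_rot: [-0.0, 0.541, 0.841, -0.0]
wrist_force: [-0.6, -0.6, -0.2]
opening: 0.996
```

```bash
python3 -c "
from h import *
look('a6')
d=pickle.load(open('a6_scene.pkl','rb'))
cv2.imwrite('pics/a6z.png',cv2.resize(d['img'][150:290,170:340,::-1],None,fx=4,fy=4,interpolation=cv2.INTER_CUBIC))
"
```

```text
t 11.975 C mm [-210.5    3.7  193.2] yaw 34.6 F [-0.62198104 -0.63093263 -0.16154868]
B corner [-239.26392015  -29.47224521] A corners [-157.32892058   26.98044157] [-169.81092168   45.09672288]
10mm recycler +x -> tool units [-0.142  0.206 -0.   ]
10mm recycler +y -> tool units [ 0.206  0.142 -0.   ]
top crop origin 195 121
scene crop origin 222 158
```

View pics/a6z.png

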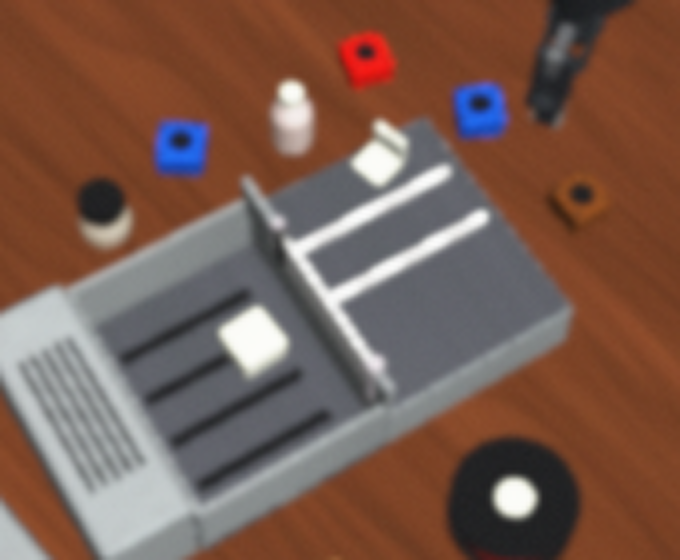

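The spacer lies upside down on the hopper floor at (253,340). The flap is shut along (295,250) to (375,365), and the bracket at (380,155) and the bottle are where they were. I hand in.

```bash
python3 -c "
from rig import workorder
print(workorder.finish_job())"
```

```text
the job is handed in; nothing more can be done
None
```

The spacer is in the hopper and the job was handed in at about 12 s of the 38 s; the hand-in gives no verdict. One finger pushed the flap open and held it while the other pushed the spacer along its lane until it dropped in. Then I lifted the arm straight up and the flap swung shut.

**Last checks:** the final picture shows the spacer lying on the hopper floor, turned over, with the flap shut. The bracket, bottle, jar and spool stand where they were, and the gripper is clear of everything. The pliers, scraper and box were out of that crop, but the arm never went low near them. Wrist forces read about 2 N at most.

**What disagreed:**
- **Fingertip height:** the open fingertips stood about 41 mm behind the TCP, where I expected 13 mm from the description. My first push therefore passed over the spacer and flap without moving either. I measured the tip height in the picture and repeated the push lower.
- **Camera views:** the two cameras differed by about 2 px on the recycler's position, which did not affect the result.

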